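# Scan out a slide cassette and unlatch it from its dock

## Robot

A 6-joint arm with a two-finger parallel gripper is mounted at the origin on a cart in front of the work surface, level with it; the furniture and walls round the work are solid. World frame = base frame: x ahead of the robot, y to its left, z up, the work surface at z = 0. Lengths are in m, angles in rad, forces in N, time in s.
With the tool pointing down it reaches from about 0.325 to 0.925 m from the base axis. Payload 3.1 kg.
Tool frame: the origin (TCP) lies at the very end of the fingers, on their centre line; the grasp point (between the pads) lies 19 mm behind it; z points along the fingers, y is the line along which they close (so a half turn about z gives the same grasp; the last joint's range is limited). The gripper opens to 85 mm and grips with 20 to 120 N. Pads are 22 mm wide; open, the fingers measure 114 mm over their backs; the gripper's body (76 mm by 85 mm) begins 54 mm behind the grasp point. The pads swing forward as they close: fully open they stand 13 mm farther back than shut.
Start: joints at [-1.348, 0.217, 1.613, -0, 1.311, -0.112], TCP at [0.205, -0.59, 0.231] pointing down, gripper open.
Joint ranges: [-2.75, 2.75], [-0.78, 2.1], [0.31, 2.55], [-1.13, 4.27], [0.13, 2.63], [-2.58, 2.58]. Speed limits (rad/s): [2.79, 2.79, 3.14, 3.14, 3.14, 3.14].

## Interface

Orientations are given as a 3x3 rotation matrix whose columns are the frame's x, y, z axes.
In Python, from bench import ctrl gives the robot as it stands.
- The arm moves only by the shell command python3 -m creep 'ROWS' [FORCE]. ROWS is JSON, a list of rows, each a list of 7 numbers: the shift along the tool's x, y, z in m, then the turn, a rotation vector about the tool's x, y, z in rad, then the finger opening in m, from 0 to 0.0854. In form: [[x, y, z, wx, wy, wz, grip], ...]. A call has 1 to 20 rows; each row is the pose to reach, as a shift and turn from the pose commanded when the call began, along the tool's axes at that moment; what a row does not reach only later rows make up. A row lasts 1/10 s, in which the tool goes at most 50 mm and 8.59 degrees, less where a joint would pass 70% of its speed; a pose out of reach is approached as far as the arm can. A call with a gripper value outside its range is refused whole. The fingers move at their own pace and stop on an object; FORCE is the grip in N (left out, the last holds). Time passes only in rows, so rows that repeat a pose let the fingers close. It gives the time, the measured TCP pose, the force, the opening and the grip force at its end, in the units of the state.
- ctrl.read_state(): the state, without advancing time (a new reading comes with each control period).
- ctrl.snapshot(name): name is "scene" or "top" or "wrist"; returns a dict with "image" (420x560x3 uint8, red, green, blue), "camera_matrix" (3x3 intrinsics, pixels), "k1" (the pictures are not rectified: a ray, as slopes to the right and down, at radius r is drawn at 1 + k1 r^2 times it, then the intrinsics apply), "R" (3x3) and "t" (3): a world point X has camera coordinates R X + t. Camera axes: x right, y down, z forward; pixel columns grow to the right and rows downward; lengths in m; the calibration is good to about 2 mm. A picture is of the moment at which its call begins. There is no depth.
- ctrl.job_done(): hands the job in; it is judged then, once.
The state is a dict: "clock": time; "joint_pos": joint angles; "joint_vel": joint speeds; "joint_torque": joint torques, N m; "tool_pos": TCP position; "tcp_rot": TCP orientation; "ft_force": force on the tool from outside, world axes, zero at the start; "torque": the same for the moment, N m; "opening": finger opening in m; "finger_force": force on a finger pad.
Only numpy, scipy, OpenCV 4.12 (cv2) and the standard library are available. Lean on these libraries where they do the work, as an engineer would, in place of code of your own. Each camera call takes 0.05 s, during which the arm holds its last target. There are 200 camera calls.

## Task

The slides in the cassette with the orange catches are finished: book that cassette out and take it from the loading dock. First pick up the bar-code reader and hold it still for one second with its window squarely in front of the bar-code label on the orange cassette's front wall, level with the label and 5 to 10 cm away, then lay the reader flat on the worktop again and let go of it. Then pinch the cassette's two orange side catches together, so that they come off the dock's keepers, lift the cassette out until its foot is at least 5 cm above the top of the dock, and finish holding it there upright with the catches still pinched; do not let go of it, and leave the blue cassette in its bay and the other things on the bench alone.

Things in the scene. Friction and masses are not known exactly. Their poses are not given: they have to be found in the camera images.
- dock: Slide loading dock, fixed: white box with grey top, 140 mm deep (x, away from the robot at yaw 0), 262 mm wide (y), 64 mm high; sloped fascia reaching 82 mm in front of the origin. Origin: centre of underside. Two wells centred at y = +55 and -55 mm, floors 12 mm above the worktop. At both y sides of each well a steel keeper overhangs it, underside 58.5 mm above the worktop. Yaw within 0.3 rad.
- orange_cassette: Orange cassette: grey frame 100 (x) x 38 (y) mm, 84 mm high, with upright glass slides up to 81 mm, 0.25 kg. Origin: centre of its foot (12 mm above the worktop when seated). x along its length, as the dock's x; y from catch to catch; z up. Stands 52 mm deep in one of the two wells (either), 1.5 mm play all round.
- orange_cassette_grip (a point): Grasp centre, midway between the two orange finger pads, 86 mm above the cassette's foot, 98 mm above the worktop when seated; axes as the cassette's. Ribbed pads on the +y and -y sides, 32 mm long (x), reaching from 70 to 101 mm above the foot. Over their outsides at rest: 65 mm at the top, 60 mm at the grasp centre, leaning outward; pressed fully in: 38 mm, upright and parallel.
- orange_cassette_label (a point): Centre of the white bar-code label, 32 x 22 mm, on the outside of the upright front (-x) wall of the orange cassette, 50 mm from the cassette's middle and 82 mm above the worktop when seated. Axes as the cassette's: the label faces along -x.
- orange_cassette_left (a joint): Catch at the +y side of the orange cassette: arm hinged at its foot, sprung outward, a nose halfway up lies under the dock's keeper. 0 = at rest, latched; 0.14 rad = fully pressed in; from about 0.09 the nose is free. Pressing at the pad takes 3 N at first, 6 N at the end. With both pressed the cassette lifts straight up by the pads; grip with 20 N or more.
- orange_cassette_right (a joint): The same for the catch at the -y side; until both catches are pressed in, the cassette cannot be lifted.
- blue_cassette_grip (a point): The same grasp centre of a second, like cassette with blue finger pads, in the other well; it stays where it is.
- reader_grip (a point): Centre for grasping the pocket bar-code reader, half-way up its grey handle, 14 mm above its underside. A rounded bar 115 mm long (x, towards the window) lying flat on the worktop, yellow key on top: handle 42 mm wide (y), 28 mm high; black nose 48 mm wide, 31 mm high, from 29 to 61 mm ahead (+x) of this point; 0.13 kg. Yaw within 0.7 rad: the window points away from the robot.
- reader_window (a point): Centre of the reader's dark red window on its front end: 62 mm ahead (+x) of reader_grip and 1.5 mm higher. Axes as the reader's: x is the line of sight, z up.
- reader: The reader as a whole. Origin: centre of its underside. Axes as above.
- tube_rack: Bystander: green rack with tubes, 50 x 165 mm, 118 mm high, left of the dock; origin under its centre.
- petri_low: Bystander: round dish, 61 mm across, 16 mm high; origin under its centre.
- bottle_amber: Bystander: brown bottle with a black cap, 56 mm across, 118 mm high; origin under its centre.
- carton_blue: Bystander: small blue carton, 45 x 70 x 24 mm; origin under its centre.
There are look-alikes about, which are no part of the job. Of the things that look like the reader, the smaller one is meant.

How it is judged:
On the way, in this order (a step that is already met when the one before it is completed fails the run):
1. The held reader stays still before the orange cassette's label: label 40 to 110 mm ahead of the window, within 14 mm of its line of sight sideways and in height, square within 0.3 rad (contact force between reader and the fingers above 0.5 N and x of orange_cassette_label in the frame of reader_window between 0.04 and 0.11 m and y of orange_cassette_label in the frame of reader_window between -0.014 and 0.014 m and z of orange_cassette_label in the frame of reader_window between -0.014 and 0.014 m and angle between the x axis of reader_window and the x axis of orange_cassette_label, either way round below 0.3 rad and linear speed of reader below 0.03 m/s), for 0.8 s.
2. The reader lies flat and still on the worktop again, let go (height (world z) of reader_grip below 0.022 m and angle between reader's own z axis and vertical below 0.1 rad and linear speed of reader below 0.03 m/s and contact force between reader and the fingers below 0.05 N and contact force between reader and dock below 0.05 N), for 0.2 s.
3. Both orange catches are pressed in by the fingers while the cassette is still seated (value of joint each of orange_cassette_left, orange_cassette_right above 0.1 rad and contact force between orange_cassette and the fingers above 3 N and height (world z) of orange_cassette below 0.03 m), for 0.1 s.
At the end, for the whole second after the job is handed in: Orange cassette held still by both pinched catches (each at least 0.1 rad), upright within 0.2 rad, foot at least 40 mm above the dock's top, not touching the dock; reader flat, still and released on the worktop; blue cassette within 8 mm of its start (all of step 2 and height (world z) of orange_cassette above 0.104 m and angle between orange_cassette's own z axis and vertical below 0.2 rad and value of joint each of orange_cassette_left, orange_cassette_right above 0.1 rad and contact force between orange_cassette and the fingers above 3 N and contact force between orange_cassette and dock below 0.05 N and linear speed of orange_cassette below 0.03 m/s and distance of blue_cassette_grip from where it was at the start of the episode below 0.008 m); the arm keeps its last pose, push and grip.
It fails at once if The blue cassette is pulled or shifted in its bay (more than 8 mm) (not (distance of blue_cassette_grip from where it was at the start of the episode below 0.008 m)).
It fails at once if A bystander on the bench is knocked about (moved more than 30 mm) (distance of any of tube_rack, petri_low, bottle_amber, carton_blue from where it was at the start of the episode above 0.03 m).
It also fails if it takes over 54 s, if anything falls off the work surface, if the arm or the gripper's body presses on something with over 40 N, if the wrist force passes 120 N, or if a joint passes its speed limit or range.

## Working session

There is one attempt and no reset: what is moved stays moved. The work goes in short steps, Python scripts to look and compute and a shell command to move; the robot and the scene stay as the last step left them, time stands still between calls to the robot, and variables do not carry over. Pictures are saved under pics/ and viewed, at most 10 in all, crops included, and the job is handed in when it is done.

```bash
mkdir -p pics; ls; cat > h.py <<'E'
import numpy as np, cv2
from bench import ctrl
def snap(n,f=None):
    s=ctrl.snapshot(n)
    if f: cv2.imwrite('pics/'+f,s['image'][:,:,::-1])
    s['R']=np.array(s['R']);s['t']=np.array(s['t']);s['K']=np.array(s['camera_matrix']);return s
def dist(s): return np.array([s['k1'],0,0,0,0],float)
def px2w(s,uv,z):
    n=cv2.undistortPoints(np.array(uv,float).reshape(-1,1,2),s['K'],dist(s)).reshape(-1,2)
    c=-s['R'].T@s['t']; d=np.c_[n,np.ones(len(n))]@s['R']
    z=np.broadcast_to(z,len(n))
    return c+d*((z-c[2])/d[:,2])[:,None]
def w2px(s,X):
    return cv2.projectPoints(np.array(X,float).reshape(-1,3),cv2.Rodrigues(s['R'])[0],s['t'],s['K'],dist(s))[0].reshape(-1,2)
E
python3 - <<'E'
from h import *
a=snap('scene','s.png');b=snap('top','t.png')
for s in(a,b): print(s['K'].round(1).tolist(),s['k1'],(-s['R'].T@s['t']).round(3))
E
```

```text
pics
[[494.5, 0.0, 288.2], [0.0, 494.5, 213.7], [0.0, 0.0, 1.0]] -0.03405914480263527 [-0.503 -0.803  1.087]
[[472.5, 0.0, 275.6], [0.0, 472.5, 210.1], [0.0, 0.0, 1.0]] -0.11339912488738538 [0.015 0.126 1.47 ]
```

View pics/s.png

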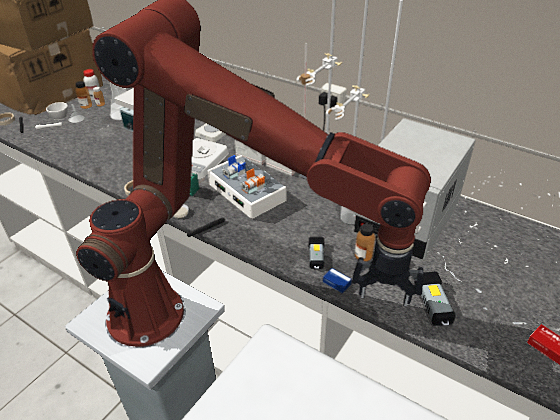

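View pics/t.png

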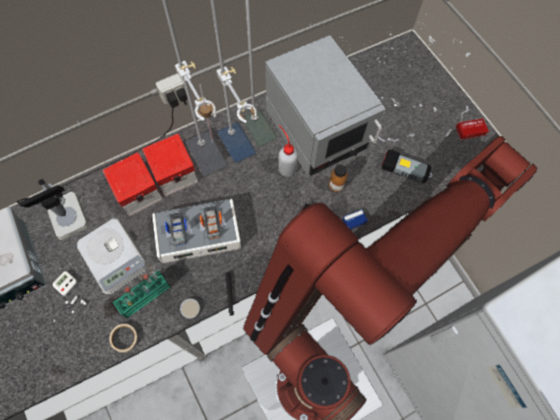

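The scene view shows two reader-like things: a smaller one at (317,252) and a larger one at (436,297), which is at (407,166) in top. The blue carton is at (337,280) and the bottle at (366,243). The cassettes in the dock are blue (235,165) and orange (253,182). In top, the blue is at (176,226) and the orange at (211,221). I choose the reader at (317,252) and will check it in a close crop.

```bash
python3 - <<'E'
from h import *
a=snap('scene');b=snap('top')
i=a['image'][:,:,::-1]
c1=cv2.resize(i[225:330,290:460],None,fx=4.6,fy=4.6,interpolation=cv2.INTER_CUBIC)
c2=cv2.resize(i[140:225,195:300],None,fx=4,fy=4,interpolation=cv2.INTER_CUBIC)
cv2.imwrite('pics/c1.png',c1);
j=cv2.resize(b['image'][190:270,140:255,::-1],None,fx=6.5,fy=6.5,interpolation=cv2.INTER_CUBIC)
cv2.imwrite('pics/c2.png',j)
print(px2w(a,[(317,240),(317,268),(337,280),(436,297),(366,243)],[.03,.03,.024,.03,.06]).round(3))
print(px2w(b,[(176,226),(211,221),(355,218),(407,166),(339,178)],[.098,.098,.024,.03,.118]).round(3))
E
```

```text
[[ 0.487 -0.261  0.03 ]
 [ 0.384 -0.322  0.03 ]
 [ 0.379 -0.391  0.024]
 [ 0.467 -0.655  0.03 ]
 [ 0.528 -0.407  0.06 ]]
[[ 0.61   0.147  0.098]
 [ 0.573  0.044  0.098]
 [ 0.39  -0.385  0.024]
 [ 0.468 -0.647  0.03 ]
 [ 0.507 -0.379  0.118]]
```

View pics/c1.png

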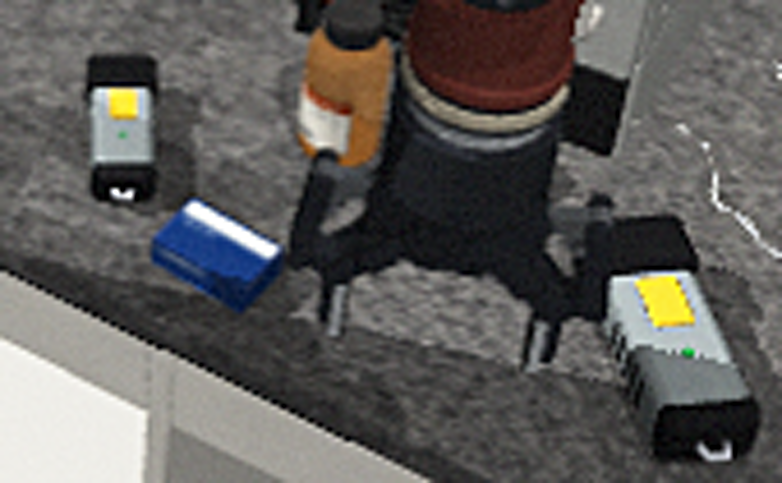

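View pics/c2.png

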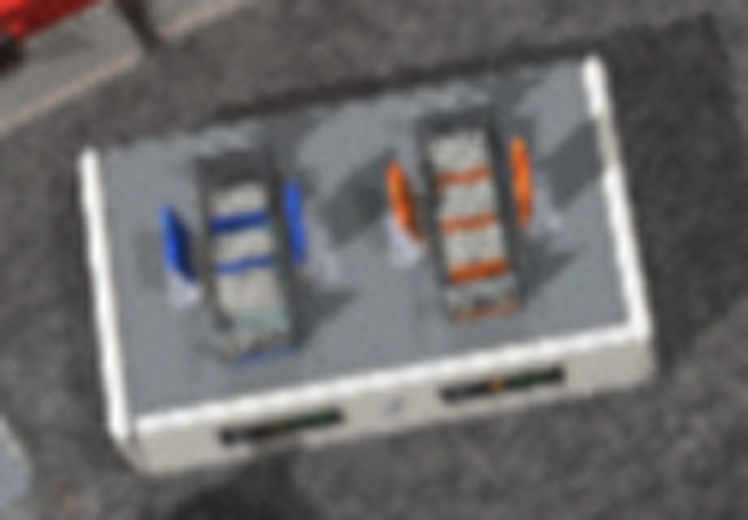

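The small reader (left, crop 122,57 to 122,200) has its black nose to the far side. The orange cassette is the right one in the dock, with its pads at crop (402,200) and (522,182). Next I work out the poses.

```bash
python3 - <<'E'
from h import *
a=snap('scene');b=snap('top')
f=lambda s,p,k,o,z:px2w(s,(np.array(p,float)+.5)/k-.5+np.array(o),z)
r=f(a,[(122,57),(124,88),(124,166),(122,172)],4.6,(290,225),[.031,.03,.028,.028]);print('reader',r.round(4))
d=r[0]-r[2];print('yaw',np.arctan2(d[1],d[0]),np.linalg.norm(d))
q=f(b,[(88,152),(592,60),(640,330),(130,425)],6.5,(140,190),.064);print('dock',q.round(3))
for i,j in((0,1),(3,2)):
  d=q[i]-q[j];print('yaw',np.arctan2(d[1],d[0])-np.pi/2,np.linalg.norm(d))
p=f(b,[(402,200),(522,182),(180,243),(292,225)],6.5,(140,190),.108);print('pads',p.round(3),(p[0]+p[1])/2)
s=ctrl.read_state();print(s['tool_pos'],np.array(s['tcp_rot']).round(3).tolist(),s['clock'])
print(f(b,[(0,0)],1,(190,308),.016),f(b,[(0,0)],1,(231,295),.01))
E
```

```text
reader [[ 0.4963 -0.2519  0.031 ]
 [ 0.4716 -0.2681  0.03  ]
 [ 0.4103 -0.3045  0.028 ]
 [ 0.405  -0.3061  0.028 ]]
yaw 0.5489559063904532 0.10081099566642639
dock [[ 0.701  0.196  0.064]
 [ 0.627 -0.048  0.064]
 [ 0.488 -0.006  0.064]
 [ 0.56   0.232  0.064]]
yaw -0.2922224118884533 0.2546617878520872
yaw -0.2923885577127221 0.24876449821839447
pads [[0.585 0.07  0.108]
 [0.567 0.015 0.108]
 [0.615 0.173 0.108]
 [0.598 0.121 0.108]] [0.57602767 0.04227161 0.108     ]
[ 0.20529851 -0.59003132  0.23081621] [[0.944, 0.329, -0.0], [0.329, -0.944, 0.001], [0.0, -0.001, -1.0]] 0.3
[[0.3766274  0.21998029 0.016     ]] [[0.35544745 0.08940187 0.01      ]]
```

```bash
python3 -m creep '[[0.08,-0.05,0,0,0,-0.05,0.085],[0.12,-0.08,0,0,0,-0.1,0.085],[0.16,-0.105,0.01,0,0,-0.15,0.085],[0.2,-0.13,0.02,0,0,-0.21,0.085],[0.24,-0.155,0.03,0,0,-0.21,0.085],[0.28,-0.18,0.03,0,0,-0.21,0.085],[0.326,-0.21,0.03,0,0,-0.21,0.085],[0.326,-0.21,0.03,0,0,-0.21,0.085],[0.326,-0.21,0.03,0,0,-0.21,0.085],[0.326,-0.21,0.03,0,0,-0.21,0.085]]'
python3 - <<'E'
from h import *
s=snap('wrist','w1.png');print((-s['R'].T@s['t']).round(3),s['R'][2].round(3))
st=ctrl.read_state();print(st['tool_pos'],np.array(st['tcp_rot']).round(3).tolist(),st['clock'])
t=np.array(st['tool_pos']);print(w2px(s,[[.444,-.284,.014],[.4963,-.2519,.031],[.397,-.313,.014]]))
E
```

```text
clock: 1.3
tool_pos: [0.4446, -0.2842, 0.2013]
tcp_rot: [[0.854, 0.52, -0.0], [0.52, -0.854, -0.001], [-0.001, 0.0, -1.0]]
ft_force: [-0.3, -1.3, -0.3]
opening: 0.0844
finger_force: 0.0
[ 0.515 -0.239  0.344] [-0.273 -0.167 -0.947]
[ 0.44416616 -0.28510135  0.20138504] [[0.855, 0.519, -0.0], [0.519, -0.855, -0.001], [-0.001, 0.0, -1.0]] 1.35
[[276.32055117 184.97407116]
 [276.23620072 129.00052852]
 [276.54031866 231.03941381]]
```

View pics/w1.png

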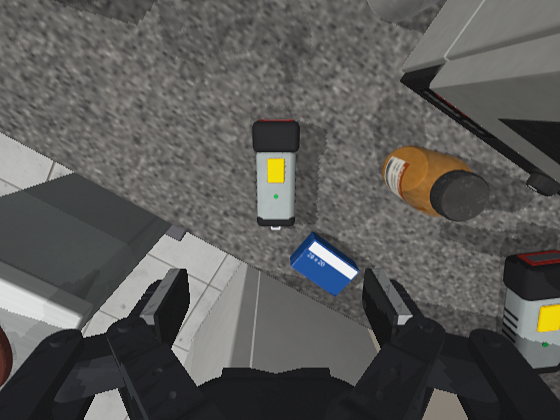

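The wrist view shows the reader centred at (276,170), with its nose top edge at (276,123), rear top edge at (276,217) and yellow key at (276,171). The carton at (325,264) is close by.

```bash
python3 - <<'E'
from h import *
s=snap('wrist');T=np.array(ctrl.read_state()['tcp_rot']);t=np.array(ctrl.read_state()['tool_pos'])
u=[(276,123),(276.5,151),(276,218),(253,135),(300,135),(257,190),(295,190)];z=[.031,.029,.028,.02,.02,.02,.02]
p=px2w(s,u,z);print(p.round(4));print('tool',((p-t)@T).round(4))
d=p[0]-p[2];print(np.linalg.norm(d),np.arctan2(d[1],d[0]))
c=px2w(s,[(291,262),(313,234),(357,264),(338,294)],[.0,.024,.024,0]);print('carton',((c-t)@T).round(4))
E
```

```text
[[ 0.5007 -0.2497  0.031 ]
 [ 0.4773 -0.2645  0.029 ]
 [ 0.4144 -0.3021  0.028 ]
 [ 0.4777 -0.2359  0.02  ]
 [ 0.5029 -0.2774  0.02  ]
 [ 0.429  -0.269   0.02  ]
 [ 0.4506 -0.3045  0.02  ]]
tool [[ 0.0673 -0.0014  0.1704]
 [ 0.0397 -0.0008  0.1724]
 [-0.0336 -0.0012  0.1734]
 [ 0.0548 -0.0251  0.1814]
 [ 0.0548  0.0234  0.1814]
 [-0.004  -0.022   0.1814]
 [-0.0039  0.0196  0.1814]]
0.10097727546228799 0.5461050299040712
carton [[-0.1031  0.0179  0.2015]
 [-0.0544  0.0408  0.1774]
 [-0.0926  0.0941  0.1775]
 [-0.15    0.0802  0.2015]]
```

```bash
python3 -m creep '[[0.008,-0.001,0.05,0,0,0,0.085],[0.008,-0.001,0.10,0,0,0,0.085],[0.008,-0.001,0.15,0,0,0,0.085],[0.008,-0.001,0.18,0,0,0,0.085],[0.008,-0.001,0.198,0,0,0,0.085],[0.008,-0.001,0.198,0,0,0,0.085],[0.008,-0.001,0.198,0,0,0,0.03],[0.008,-0.001,0.198,0,0,0,0.03],[0.008,-0.001,0.198,0,0,0,0.03],[0.008,-0.001,0.198,0,0,0,0.03],[0.008,-0.001,0.198,0,0,0,0.03],[0.008,-0.001,0.198,0,0,0,0.03]]' 40
```

```text
clock: 2.6
tool_pos: [0.452, -0.2813, 0.0053]
tcp_rot: [[0.855, 0.518, 0.003], [0.518, -0.855, -0.003], [0.001, 0.004, -1.0]]
ft_force: [-0.9, -0.4, 6.6]
opening: 0.0413
finger_force: 43.5
```

```bash
python3 -m creep '[[0,0,-0.04,0,0,0,0.03],[0,0,-0.08,0,0,0,0.03],[0.02,-0.04,-0.11,0,0,0.1,0.03],[0.036,-0.085,-0.11,0,0,0.24,0.03],[0.055,-0.13,-0.11,0,0,0.38,0.03],[0.073,-0.172,-0.11,0,0,0.52,0.03],[0.091,-0.214,-0.11,0,0,0.66,0.03],[0.109,-0.256,-0.11,0,0,0.8,0.03],[0.127,-0.298,-0.11,0,0,0.838,0.03],[0.142,-0.335,-0.1,0,0,0.838,0.03],[0.149,-0.35,-0.08,0,0,0.838,0.03],[0.149,-0.35,-0.069,0,0,0.838,0.03],[0.149,-0.35,-0.069,0,0,0.838,0.03],[0.149,-0.35,-0.069,0,0,0.838,0.03]]'
python3 - <<'E'
from h import *
b=snap('top');w=snap('wrist');a=snap('scene')
i=np.hstack([cv2.resize(b['image'][180:330,130:270,::-1],(392,420)),w['image'][:,80:480,::-1]])
cv2.imwrite('pics/p1.png',i)
E
```

```text
clock: 4.0
tool_pos: [0.3967, 0.096, 0.0723]
tcp_rot: [[0.957, -0.29, -0.0], [-0.29, -0.957, -0.0], [-0.0, 0.0, -1.0]]
ft_force: [-0.7, -0.2, -0.7]
opening: 0.0412
finger_force: 42.6
```

View pics/p1.png

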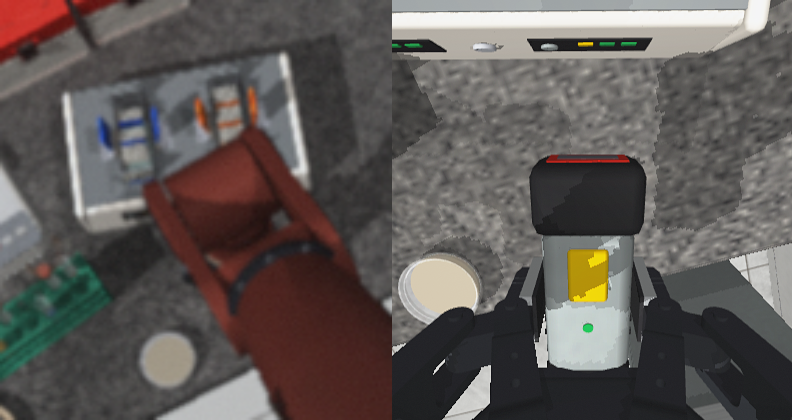

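The wrist part shows the reader square in the gripper at column 587, in line with the orange bay's panel at 589. The numbers put the window about 76 mm from the label and on its line of sight, so I hold here and then carry the reader to free bench.

```bash
python3 -m creep '[[0,0,0,0,0,0,0.03],[0,0,0,0,0,0,0.03],[0,0,0,0,0,0,0.03],[0,0,0,0,0,0,0.03],[0,0,0,0,0,0,0.03],[0,0,0,0,0,0,0.03],[0,0,0,0,0,0,0.03],[0,0,0,0,0,0,0.03],[0,0,0,0,0,0,0.03],[0,0,0,0,0,0,0.03],[0,0,0,0,0,0,0.03],[0,0,0,0,0,0,0.03]]'
python3 -m creep '[[0,0.03,-0.02,0,0,0,0.03],[0.01,0.075,-0.03,0,0,0,0.03],[0.03,0.12,-0.03,0,0,0,0.03],[0.06,0.155,-0.03,0,0,0,0.03],[0.08,0.19,-0.02,0,0,0,0.03],[0.097,0.207,0.01,0,0,0,0.03],[0.097,0.207,0.04,0,0,0,0.03],[0.097,0.207,0.058,0,0,0,0.03],[0.097,0.207,0.064,0,0,0,0.03],[0.097,0.207,0.066,0,0,0,0.03],[0.097,0.207,0.066,0,0,0,0.03]]'
```

```text
clock: 5.35
tool_pos: [0.3967, 0.0967, 0.0723]
tcp_rot: [[0.957, -0.289, 0.0], [-0.289, -0.957, 0.0], [0.0, -0.0, -1.0]]
ft_force: [-0.2, -0.5, -0.4]
opening: 0.041
finger_force: 42.6
clock: 6.45
tool_pos: [0.4304, -0.1296, 0.0069]
tcp_rot: [[0.957, -0.289, 0.001], [-0.289, -0.957, -0.001], [0.001, 0.0, -1.0]]
ft_force: [0.5, 0.3, -1.4]
opening: 0.0414
finger_force: 42.6
```

```bash
python3 -m creep '[[0,0,0.001,0,0,0,0.03],[0,0,0.001,0,0,0,0.044],[0,0,0.001,0,0,0,0.05],[0,0,0.001,0,0,0,0.07],[0,0,0.001,0,0,0,0.085],[0,0,0.001,0,0,0,0.085],[0,0,0.001,0,0,0,0.085],[0,0,-0.02,0,0,0,0.085],[0,0,-0.06,0,0,0,0.085],[0,0,-0.11,0,0,0,0.085],[0,0,-0.16,0,0,0,0.085],[0,0,-0.2,0,0,0,0.085]]'
python3 - <<'E'
from h import *
w=snap('wrist');b=snap('top')
i=np.hstack([w['image'][:,80:480,::-1],cv2.resize(b['image'][200:260,155:225,::-1],(392,420),interpolation=cv2.INTER_CUBIC)])
cv2.imwrite('pics/p2.png',i)
E
```

```text
clock: 7.65
tool_pos: [0.4302, -0.1298, 0.2094]
tcp_rot: [[0.957, -0.289, 0.003], [-0.289, -0.957, -0.001], [0.003, 0.0, -1.0]]
ft_force: [0.1, -1.0, 0.3]
opening: 0.0852
finger_force: 0.0
```

View pics/p2.png

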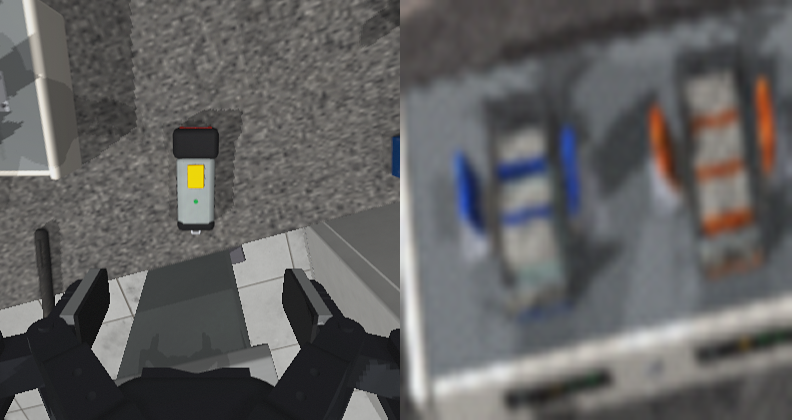

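The reader lies flat and released at (196,180) in the left part, clear of the dock. I move over the orange cassette.

```bash
python3 -m creep '[[0.018,-0.04,0,0,0,0,0.085],[0.036,-0.08,0,0,0,0,0.085],[0.054,-0.12,0,0,0,0,0.085],[0.072,-0.165,0,0,0,0,0.085],[0.091,-0.207,0,0,0,0,0.085],[0.091,-0.207,0,0,0,0,0.085],[0.091,-0.207,0,0,0,0,0.085]]'
python3 - <<'E'
from h import *
w=snap('wrist');cv2.imwrite('pics/p3.png',cv2.resize(w['image'][60:300,130:430,::-1],None,fx=2.5,fy=2.5,interpolation=cv2.INTER_CUBIC))
E
```

```text
clock: 8.45
tool_pos: [0.576, 0.0431, 0.2045]
tcp_rot: [[0.958, -0.287, -0.003], [-0.287, -0.958, -0.0], [-0.003, 0.001, -1.0]]
ft_force: [-0.1, -0.9, -0.3]
opening: 0.085
finger_force: 0.0
```

View pics/p3.png

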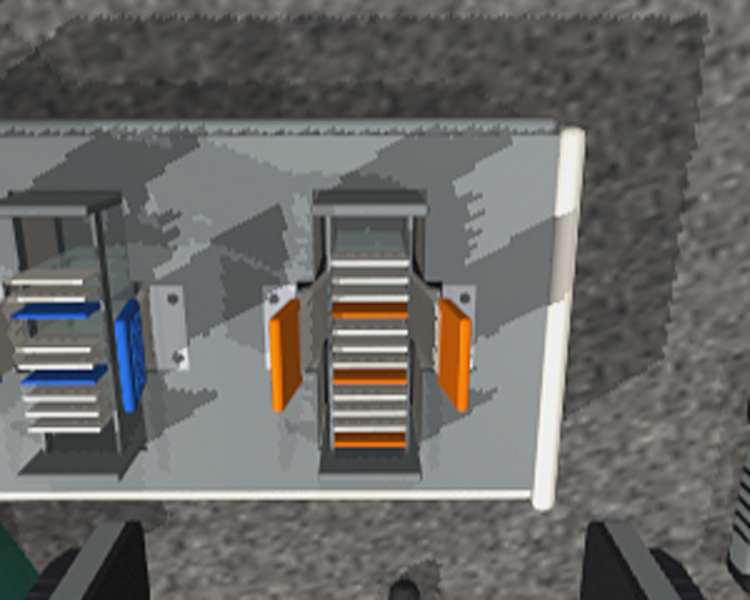

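The view shows the orange pads with their top edges at (272,320)-(274,410) and (469,320)-(468,410). The cassette is centred near column 370.

```bash
python3 - <<'E'
from h import *
s=snap('wrist');st=ctrl.read_state();T=np.array(st['tcp_rot']);t=np.array(st['tool_pos'])
u=np.array([(272,320),(274,410),(470,320),(468,410),(315,212),(426,212),(322,472),(420,472)],float)/2.5+[130,60]
p=px2w(s,u,[.113]*4+[.096]*4);q=(p-t)@T;print(q.round(4),q[:4].mean(0).round(4),q[4:].mean(0).round(4))
d=p[:2].mean(0)-p[2:4].mean(0);print(np.linalg.norm(d),np.arctan2(d[1],d[0])-np.pi/2)
E
```

```text
[[ 0.0199 -0.0311  0.092 ]
 [-0.0106 -0.0316  0.0921]
 [ 0.02    0.0314  0.0921]
 [-0.0106  0.0322  0.0922]
 [ 0.0515 -0.0179  0.109 ]
 [ 0.0515  0.018   0.109 ]
 [-0.0415 -0.0172  0.1092]
 [-0.0414  0.0183  0.1092]] [0.0047 0.0002 0.0921] [0.005  0.0003 0.1091]
0.0631321099031668 -0.29310004082369456
```

```bash
python3 -m creep '[[0.005,0,0.03,0,0,0,0.085],[0.005,0,0.07,0,0,0,0.085],[0.005,0,0.1,0,0,0,0.085],[0.005,0,0.12,0,0,0,0.085],[0.005,0,0.127,0,0,0,0.085],[0.005,0,0.127,0,0,0,0.085],[0.005,0,0.127,0,0,0,0.07],[0.005,0,0.127,0,0,0,0.06],[0.005,0,0.127,0,0,0,0.05],[0.005,0,0.127,0,0,0,0.03],[0.005,0,0.127,0,0,0,0.03],[0.005,0,0.127,0,0,0,0.03],[0.005,0,0.127,0,0,0,0.03],[0.005,0,0.127,0,0,0,0.03],[0.005,0,0.127,0,0,0,0.03]]' 45
```

```text
clock: 10.05
tool_pos: [0.584, 0.0399, 0.0832]
tcp_rot: [[0.958, -0.288, 0.005], [-0.288, -0.958, -0.002], [0.006, 0.001, -1.0]]
ft_force: [-2.2, -2.7, 9.1]
opening: 0.0345
finger_force: 46.3
```

```bash
python3 -m creep '[[0,0,-0.005,0,0,0,0.03],[0,0,-0.01,0,0,0,0.03],[0,0,-0.015,0,0,0,0.03],[0,0,-0.02,0,0,0,0.03],[0,0,-0.02,0,0,0,0.03]]'
python3 - <<'E'
from h import *
w=snap('wrist','x.png');cv2.imwrite('pics/p4.png',w['image'][:,:,::-1])
E
```

```text
clock: 10.55
tool_pos: [0.5825, 0.0408, 0.1005]
tcp_rot: [[0.957, -0.289, 0.002], [-0.289, -0.957, -0.0], [0.002, -0.0, -1.0]]
ft_force: [3.0, -1.5, -0.5]
opening: 0.0345
finger_force: 45.9
```

View pics/p4.png

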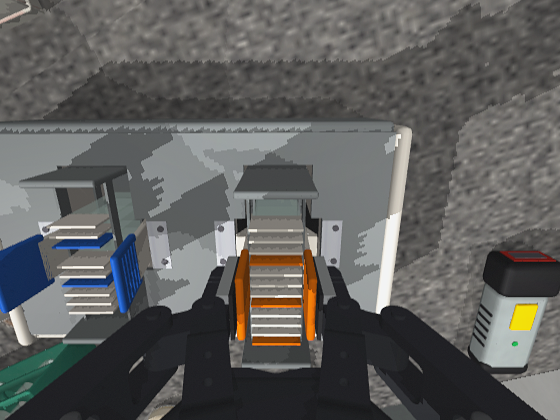

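The view shows both orange pads pinched between the fingers at (241,295) and (312,295), with the frame centred at column 277. The blue cassette is undisturbed. I lift on.

```bash
python3 -m creep '[[0,0,-0.01,0,0,0,0.03],[0,0,-0.025,0,0,0,0.03],[0,0,-0.045,0,0,0,0.03],[0,0,-0.065,0,0,0,0.03],[0,0,-0.085,0,0,0,0.03],[0,0,-0.105,0,0,0,0.03],[0,0,-0.115,0,0,0,0.03],[0,0,-0.115,0,0,0,0.03],[0,0,-0.115,0,0,0,0.03],[0,0,-0.115,0,0,0,0.03],[0,0,-0.115,0,0,0,0.03],[0,0,-0.115,0,0,0,0.03]]'
python3 - <<'E'
from h import *
a=snap('scene');w=snap('wrist')
cv2.imwrite('pics/p5.png',np.hstack([cv2.resize(a['image'][110:260,190:330,::-1],(392,420),interpolation=cv2.INTER_CUBIC),w['image'][:,80:480,::-1]]))
E
```

```text
clock: 11.8
tool_pos: [0.5808, 0.041, 0.2132]
tcp_rot: [[0.957, -0.289, -0.002], [-0.289, -0.957, 0.0], [-0.002, 0.0, -1.0]]
ft_force: [0.4, -0.2, -2.7]
opening: 0.0346
finger_force: 45.9
```

View pics/p5.png

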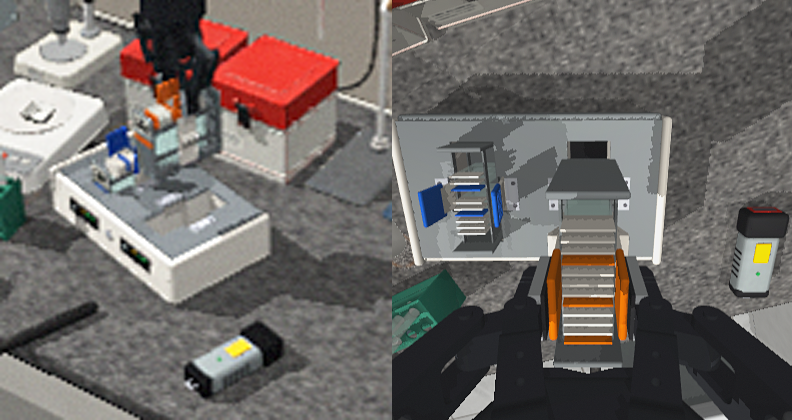

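The pictures show the orange cassette (155,130) hanging upright and clear above its empty well. The blue cassette is still seated and the reader lies flat on the bench (235,360). The foot is at about 0.14 m, so I hand in.

```bash
python3 -c "
from bench import ctrl
print(ctrl.job_done())"
```

```text
the job is handed in; nothing more can be done
None
```

The job is handed in, with no verdict returned: I held the reader about 76 mm from the orange label for over a second and laid it flat, and the arm now holds the orange cassette upright by its pinched catches, foot about 8 cm above the dock.

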